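# Hover the strainer basket over its container

## Robot

A 7-joint arm with a two-finger parallel gripper is mounted at the origin on the work surface. World frame = base frame: x ahead of the robot, y to its left, z up, the work surface at z = 0. Lengths are in mm, angles in rad, forces in N, time in s.
With the tool pointing down it reaches from about 400 to 875 mm from the base axis. Payload 19.3 kg.
Tool frame: the origin (TCP) lies at the very end of the fingers, on their centre line; the grasp point (between the pads) lies 19 mm behind it (grip_point_offset is the z of the grasp point in the tool frame, in mm); z points along the fingers, y is the line along which they close (so a half turn about z gives the same grasp; the last joint's range is limited). The gripper opens to 85 mm and grips with 20 to 120 N. Pads are 22 mm wide; open, the fingers measure 114 mm over their backs; the gripper's body (76 mm by 85 mm) begins 54 mm behind the grasp point. The pads swing forward as they close: fully open they stand 13 mm farther back than shut.
Start: joints at [1.158, 0.521, -0.036, 1.599, 0.021, 1.021, -0.113], TCP at [210.05, -588.636, 208.191] pointing down, gripper open.
Joint ranges: [-2.91, 2.91], [-0.3, 2.13], [-1.5, 1.42], [0.17, 2.43], [-1.26, 4.41], [0.16, 1.93], [-2.52, 2.52]. Speed limits (rad/s): [1.89, 1.89, 2.39, 2.39, 3.01, 3.01, 3.01].

## Interface

Orientations are given as a 3x3 rotation matrix whose columns are the frame's x, y, z axes.
In Python, from workcell import movep, movel, goto_joints, open_gripper, clamp, wait, inverse_kinematics, read_state, camera, PlanningError, finish_job, grip_point_offset gives the robot as it stands. Calls block until the motion is done:
- movep(position, orientation): joint-space move of the TCP to a pose.
- movel(position, frame=None, max_speed=150, guard=None): straight line of the TCP; frame=None keeps the orientation; max_speed is the mean speed in mm/s. With guard (N) it stops when the force on the tool has changed by that much, and returns True; else False.
- goto_joints(angles): joint-space move.
- open_gripper() and clamp(): open the fingers fully, or close them until they stop; the grip force is fixed at half the most.
- wait(seconds).
- inverse_kinematics(position, orientation): joint angles nearest the present ones, or None.
- read_state(): the state.
- camera(name): name is "side" or "top"; returns a dict with "image" (400x640x3 uint8, blue, green, red), "range_z" (400x640 float32, mm along the optical axis (not along the pixel's ray), 0 where there is no reading), "fx", "fy", "cx", "cy" (pixels), "cam_to_world" (4x4, takes a point from camera to world coordinates). Camera axes: x right, y up, looking along -z (the intrinsics and any distortion apply to the point x, -y, -z); pixel columns grow to the right and rows downward; lengths in mm; the calibration is good to about 2 mm. A picture is of the moment at which its call begins.
A pose or a line that the arm cannot do raises PlanningError and nothing moves.
- finish_job(): hands the job in; it is judged then, once.
The state is a dict: "time": time; "qpos": joint angles; "qvel": joint speeds; "joint_efforts": joint torques, N m; "eef_pos": TCP position; "tool_rot": TCP orientation; "ft_force": force on the tool from outside, world axes, zero at the start; "torque": the same for the moment, N m; "finger_gap": finger opening in mm; "gripper_force": force on a finger pad.
Only numpy, scipy, OpenCV 4.12 (cv2) and the standard library are available. Lean on these libraries where they do the work, as an engineer would, in place of code of your own. Each camera call takes 0.05 s, during which the arm holds its last target. There are 200 camera calls.

## Task

Take the lid off the tall steel food container and put it down flat in the middle of the cork mat on the white riser. Then pick up the strainer basket by its handle, carry it over the riser and hold it just above the open container, about 2 cm clear of the rim, level, centred and squared up with the opening so that it could be lowered straight in; finish while still holding it there, so I can fill it before it goes in. The basket must never touch the container, and the container, bowls, tumbler, canister and low container stay where they stand.

Things in the scene. Friction and masses are not known exactly. Their poses are not given: they have to be found in the camera images.
- container: The tall rectangular stainless steel food container, loose, 130 x 95 mm outside, 80 mm high, 4 mm walls (opening 122 x 87 mm), 0.35 to 0.7 kg. It stands on the worktop on one side of the riser (left or right varies), the basket on the other. Origin: centre of its underside; x along its long side, y along its short side, z up. Its rim is 80 mm above the origin.
- lid: Loose steel lid lying on the tall container, 134 x 99 mm plate 5 mm thick, with a 6 mm deep plug (114 x 79 mm) under it that sits loosely inside the rim and lifts straight out. Origin: centre of the plug's underside; x along the long side, z up. Black bar handle on top: 70 mm long along x, 12 mm wide (y), 12 mm high, its middle 41 mm and its top 47 mm above the origin, on two 12 x 12 mm posts at x = +-29 mm; 24 mm free between plate and bar. About 0.13 to 0.25 kg.
- basket: Loose rectangular steel strainer basket with dark slots in its sides, 104 x 70 mm outside, 50 mm high to its rim, open on top. Origin: centre of its underside; x along its long side, z up. A fixed bar handle runs lengthwise (along x) above its centre: 104 mm long, 12 mm wide (y), 12 mm high, its middle 94 mm and its top 100 mm above the origin; 38 mm free between rim and bar. About 0.14 to 0.28 kg.
- riser: White melamine riser board (a low bench), fixed, 360 mm (x) x 180 mm (y), top 90 mm above the worktop, standing between container and basket. Origin: centre of its footprint on the worktop; x along its length, away from the robot.
- mat (a point): Centre of the top face of the square cork mat (160 x 160 x 5 mm, fixed) on the riser's end nearest the robot; the face is 95 mm above the worktop; axes as the riser's.
- bowls: Two stacked green ceramic bowls (one body), 110 mm across, 66 mm high, on the riser behind the mat. Origin: centre of the underside. Leave alone.
- tumbler: Stainless steel tumbler, 68 mm across the rim, 120 mm high, on the far end of the riser. Origin: centre of the underside. Leave alone.
- canister: Closed clear plastic canister with a red cap, 90 mm across, 160 mm high, on the worktop at the far left or far right. Origin: centre of the underside. Leave alone.
- low_box: A low steel container without a lid, 130 x 95 mm, only 45 mm high, on the worktop at the far left or far right. Not the target. Origin: centre of the underside. Leave alone.

How it is judged:
By the outcome, as a careful person would: the job done as asked, in the order asked, and still so for the second after the job is handed in, while the arm keeps its last pose, push and grip.
It also fails if it takes over 72 s, if anything falls off the work surface, if the arm or the gripper's body presses on something with over 40 N, if the wrist force passes 120 N, or if a joint passes its speed limit or range.

## Working session

There is one attempt and no reset: what is moved stays moved. The work goes in short steps, each a Python script; the robot and the scene stay as the last script left them, time stands still between calls to the robot, and variables do not carry over. Pictures are saved under pics/ and viewed, at most 10 in all, crops included, and the job is handed in when it is done.

```bash
ls; mkdir -p pics; python3 - <<'E'
from workcell import *
import cv2,numpy as np
for n in("top","side"):
    c=camera(n); cv2.imwrite(f"pics/{n}0.png",c["image"]); np.savez(f"{n}0.npz",**c)
    print(n,c["fx"],c["fy"],c["cx"],c["cy"],c.keys());print(np.round(c["cam_to_world"],3))
s=read_state();print(s["time"],np.round(s["tool_rot"],3),s["eef_pos"],s["finger_gap"],grip_point_offset)
E
```

```text
pics
top 457.31987710757255 457.31987710757255 324.25591663802726 196.95900180185805 dict_keys(['image', 'range_z', 'fx', 'fy', 'cx', 'cy', 'cam_to_world'])
[[-0.000000e+00  9.890000e-01 -1.480000e-01  4.289050e+02]
 [-1.000000e+00 -3.000000e-03 -2.200000e-02 -1.829000e+01]
 [-2.200000e-02  1.480000e-01  9.890000e-01  1.111602e+03]
 [ 0.000000e+00  0.000000e+00  0.000000e+00  1.000000e+00]]
side 442.67173518345834 442.67173518345834 323.2049983581649 199.80753420951294 dict_keys(['image', 'range_z', 'fx', 'fy', 'cx', 'cy', 'cam_to_world'])
[[-9.42000e-01  2.22000e-01 -2.52000e-01  3.19115e+02]
 [-3.35000e-01 -6.65000e-01  6.68000e-01  7.19658e+02]
 [-1.90000e-02  7.13000e-01  7.00000e-01  8.66084e+02]
 [ 0.00000e+00  0.00000e+00  0.00000e+00  1.00000e+00]]
0.1 [[ 0.942  0.336 -0.   ]
 [ 0.336 -0.942  0.001]
 [-0.    -0.001 -1.   ]] [ 209.94085251 -588.34032716  207.67425569] 85.57116849028672 -18.700000000000003
```

View pics/top0.png

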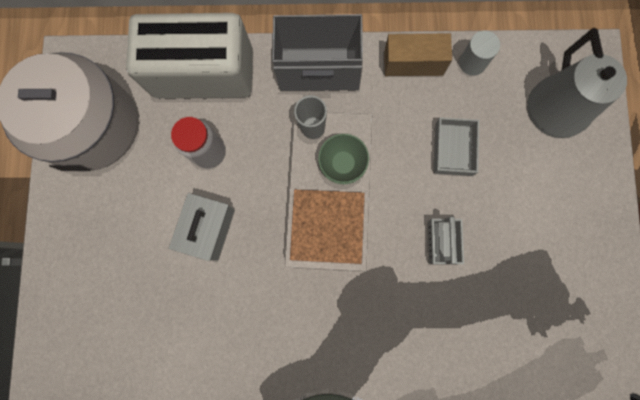

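View pics/side0.png

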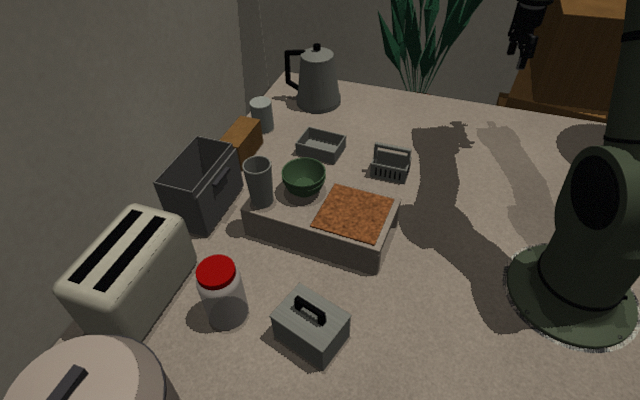

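Top view: lidded container at (201,226) on the left, mat at (328,227), basket at (445,240) on the right, and bowls, tumbler, canister (190,135) and low box (457,146) beyond. Next I'll fit the poses from depth.

```bash
cat > h.py <<'E'
import numpy as np,cv2
from workcell import *
def cloud(c):
    v,u=np.mgrid[:400,:640]; z=c["range_z"].astype(float)
    P=np.stack([(u-c["cx"])/c["fx"]*z,-(v-c["cy"])/c["fy"]*z,-z,np.ones_like(z)],-1)@np.array(c["cam_to_world"]).T
    P=P[...,:3]; P[z<=0]=np.nan; return P
def fit(P,box,zlo,zhi):
    """box x0,x1,y0,y1 world; rect of points in the height band: n, centre, (long,short), yaw of long side, median z"""
    Q=P.reshape(-1,3); x,y,z=Q.T
    Q=Q[(x>box[0])&(x<box[1])&(y>box[2])&(y<box[3])&(z>zlo)&(z<zhi)]
    if len(Q)<5: return len(Q)
    b=cv2.boxPoints(cv2.minAreaRect(Q[:,:2].astype(np.float32)))
    e=[b[1]-b[0],b[2]-b[1]]; e.sort(key=lambda a:-np.linalg.norm(a))
    yaw=np.arctan2(e[0][1],e[0][0]); yaw=(yaw+np.pi/2)%np.pi-np.pi/2
    return len(Q),np.round(b.mean(0),1),np.round([np.linalg.norm(a) for a in e],1),round(float(yaw),3),np.round(np.median(Q[:,2]),1),"mean",np.round(Q.mean(0),1)
E
python3 - <<'E'
from h import *
P=cloud(dict(np.load("top0.npz"))); S=cloud(dict(np.load("side0.npz")))
for n,p in(("lid",(226,201)),("mat",(227,328)),("basket",(240,445)),("low",(146,457)),("canister",(135,190)),("bowl",(160,343)),("tumbler",(117,311))): print(n,np.round(P[p],0))
L=P[226,201];B=P[240,445];M=P[227,328]
bx=lambda c,r:(c[0]-r,c[0]+r,c[1]-r,c[1]+r)
for nm,C in(("top",P),("side",S)):
    print(nm)
    print("plate",fit(C,bx(L,95),79,92));print("lidbar",fit(C,bx(L,70),110,130))
    print("bbar",fit(C,bx(B,80),88,110));print("bask",fit(C,bx(B,80),30,110));print("brim",fit(C,bx(B,80),42,56))
    print("riser",fit(C,(M[0]-150,M[0]+400,M[1]-150,M[1]+150),85,101)); print("table",fit(C,(380,420,-100,-60),-20,20))
E
```

```text
lid [517. 284.  84.]
mat [513.  -4.  98.]
basket [ 489. -284.    4.]
low [ 721. -322.    3.]
canister [708. 294. 160.]
bowl [662. -38. 113.]
tumbler [767.  35.  97.]
top
plate (2322, array([517.6, 290.2], dtype=float32), array([134.1, 100.2], dtype=float32), -0.291, np.float64(84.4), 'mean', array([516.7, 289.2,  84.4]))
lidbar (202, array([517.8, 290.1], dtype=float32), array([69.4, 13.4], dtype=float32), -0.296, np.float64(119.2), 'mean', array([517.4, 289.3, 118.8]))
bbar (293, array([ 485.4, -278.4], dtype=float32), array([103.1,  13.7], dtype=float32), 0.009, np.float64(99.0), 'mean', array([ 484.9, -277.3,   98.7]))
bask (744, array([ 485.9, -278.2], dtype=float32), array([104.1,  71.8], dtype=float32), 0.008, np.float64(51.6), 'mean', array([ 486.2, -277.4,   67.7]))
brim (310, array([ 485.9, -278.5], dtype=float32), array([103.6,  71.3], dtype=float32), -0.001, np.float64(49.4), 'mean', array([ 486.6, -278. ,   48.9]))
riser (9942, array([670.9,  -6.8], dtype=float32), array([497.1, 267.6], dtype=float32), -0.052, np.float64(92.4), 'mean', array([578.6,  -1.8,  92.3]))
table 
[... 535 characters left out ...]
7. ], dtype=float32), -0.011, np.float64(97.3), 'mean', array([ 481.1, -275.4,   96.7]))
bask (721, array([ 482.8, -279.2], dtype=float32), array([105.8,  79.3], dtype=float32), -0.033, np.float64(48.7), 'mean', array([ 482.6, -273.8,   59.2]))
brim (242, array([ 481.7, -279.4], dtype=float32), array([103.6,  79.2], dtype=float32), -0.04, np.float64(47.8), 'mean', array([ 482.2, -273.2,   47.7]))
riser (6598, array([664.3, -16.5], dtype=float32), array([496.7, 274.1], dtype=float32), -0.001, np.float64(92.4), 'mean', array([580.5,  13.3,  92.2]))
table (176, array([400.1, -80.3], dtype=float32), array([39.7, 39.4], dtype=float32), 0.004, np.float64(0.2), 'mean', array([400.4, -79.8,   0.8]))
```

```bash
cat >> h.py <<'E'
def R(yaw):
    c,s=np.cos(yaw),np.sin(yaw); return np.array([[c,s,0],[s,-c,0],[0,0,-1.]])
E
python3 - <<'E'
from h import *
for n in("top","side"):
    d=dict(np.load(n+"0.npz")); P=cloud(d)
    hsv=cv2.cvtColor(d["image"],cv2.COLOR_BGR2HSV); m=(hsv[...,1]>95)&(hsv[...,0]<25)
    Q=P.copy(); Q[~m]=np.nan
    print(n,fit(Q,(390,640,-120,120),88,102), "riser",fit(P,(380,840,-110,110),82,100))
q0=read_state()["qpos"]
for p,y in(((517,291),-.292),((513,-4),0),((485,-278),0)):
    for k in(-1,0,1):
        for z in(75,260):
            q=inverse_kinematics([*p,z],R(y+k*np.pi)); print(p,k,z,None if q is None else np.round(q,2))
E
```

```text
top (4918, array([516.4,  -1.5], dtype=float32), array([157.6, 157. ], dtype=float32), -0.049, np.float64(94.6), 'mean', array([515.6,  -1.7,  94.6])) riser (9757, array([602.4,  -6.5], dtype=float32), array([360.3, 180.5], dtype=float32), -0.052, np.float64(92.4), 'mean', array([572.6,  -2.1,  92.2]))
side (3198, array([515.9,  -1. ], dtype=float32), array([161.7, 161.4], dtype=float32), -0.048, np.float64(94.7), 'mean', array([513.4,   4.5,  94.6])) riser (6416, array([599.8,  -6. ], dtype=float32), array([360.1, 184.1], dtype=float32), -0.051, np.float64(92.2), 'mean', array([566.6,  13.2,  92. ]))
(517, 291) -1 75 [ 0.01  0.84 -0.97  1.76  0.81  1.    0.  ]
(517, 291) -1 260 [ 0.14  0.68 -1.21  1.59  0.65  1.33  0.12]
(517, 291) 0 75 [-0.87  0.68  0.38  1.81 -0.36  0.72 -2.16]
(517, 291) 0 260 [-1.02  0.48  0.59  1.65 -0.29  1.1  -2.21]
(517, 291) 1 75 [ 0.01  0.84 -0.97  1.76  0.81  1.    0.  ]
(517, 291) 1 260 [ 0.14  0.68 -1.21  1.59  0.65  1.33  0.12]
(513, -4) -1 75 [ 0.45  0.65 -0.76  1.97  0.64  0.77  0.88]
(513, -4) -1 260 [ 0.59  0.4  -0.91  1.8   0.35  1.12  1.12]
(513, -4) 0 75 [ 0.02  0.54 -0.17  2.    0.15  0.61 -1.82]
(513, -4) 0 260 [ 0.22  0.31 -0.42  1.81  0.14  1.05 -1.82]
(513, -4) 1 75 [ 0.45  0.65 -0.76  1.97  0.64  0.77  0.88]
(513, -4) 1 260 [ 0.59  0.4  -0.91  1.8   0.35  1.12  1.12]
(485, -278) -1 75 [ 0.89  0.68 -0.67  1.86  0.57  0.8   1.48]
(485, -278) -1 260 [ 0.97  0.45 -0.77  1.69  0.34  1.14  1.68]
(485, -278) 0 75 [ 0.44  0.6  -0.03  1.88  0.03  0.66 -1.18]
(485, -278) 0 260 [ 0.47  0.36 -0.08  1.71  0.03  1.07 -1.19]
(485, -278) 1 75 [ 0.89  0.68 -0.67  1.86  0.57  0.8   1.48]
(485, -278) 1 260 [ 0.97  0.45 -0.77  1.69  0.34  1.14  1.68]
```

```bash
python3 - <<'E'
from h import *
y=np.pi-.292; c=[516.9,290.8]
movep([420,-200,320],R(np.pi+.1))
movep([*c,240],R(y))
movel([*c,140]); print(movel([*c,96.5],max_speed=60,guard=12))
clamp(); s=read_state(); print(s["eef_pos"],s["finger_gap"],s["gripper_force"],s["ft_force"],s["time"])
movel([*c,140],max_speed=50); movel([*c,230],max_speed=120)
s=read_state(); print(s["eef_pos"],s["finger_gap"],s["ft_force"],s["time"],np.round(s["qpos"],2))
for n in("top","side"):
    d=camera(n); cv2.imwrite(f"pics/{n}1.png",d["image"][100:330,100:450] if n=="top" else d["image"]); P=cloud(d); 
    bx=(400,640,180,400)
    print(n,"cont rim",fit(P,bx,74,86),"lid plate",fit(P,bx,206,224))
E
```

```text
False
[516.98178746 290.84271423  96.71837889] 7.786405005902119 58.864864110946655 [-1.2012216  -1.4656102   5.62742327] 6.1167
[516.69197471 290.48185713 229.30198962] 7.728516989840578 [ 0.10357509 -0.12547737 -1.90496622] 8.0333 [ 0.01  0.6  -0.94  1.63  0.52  1.18  0.23]
top cont rim (81, array([551.3, 237.5], dtype=float32), array([61.2, 31. ], dtype=float32), 0.346, np.float64(79.0), 'mean', array([551. , 238.8,  78.8])) lid plate (820, array([559.7, 276.4], dtype=float32), array([99.9, 45.7], dtype=float32), 1.264, np.float64(216.7), 'mean', array([562. , 268. , 216.7]))
side cont rim (466, array([515.7, 290.8], dtype=float32), array([131.5,  97.1], dtype=float32), -0.297, np.float64(78.8), 'mean', array([507.2, 309.3,  78.6])) lid plate (2710, array([515.6, 289. ], dtype=float32), array([135.4, 100.5], dtype=float32), -0.292, np.float64(216.8), 'mean', array([507.6, 301.6, 216.8]))
```

View pics/side1.png

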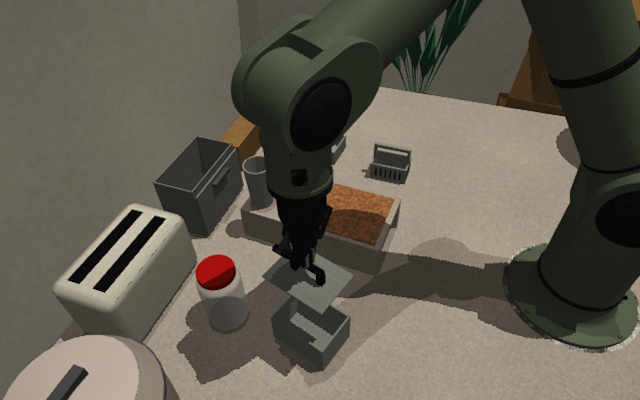

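Side view: the lid hangs level in the gripper at about (310,285), and the container is open and unmoved at (312,330). Next: the mat.

```bash
python3 - <<'E'
from h import *
y=np.pi-.049; m=[516.8,-.6]
movel([*m,225],R(y),max_speed=170)
movel([*m,135],max_speed=120)
print(movel([*m,115.5],max_speed=25,guard=6)); s=read_state(); print(s["eef_pos"],s["ft_force"])
open_gripper(); movel([*m,190],max_speed=100); movep([480,-200,260],R(np.pi))
s=read_state(); print(s["ft_force"],s["time"],s["finger_gap"])
for n in("top","side"):
    d=camera(n); cv2.imwrite(f"pics/{n}2.png",d["image"]); P=cloud(d); 
    print(n,"cont rim",fit(P,(400,640,180,400),74,86),"\nlid plate",fit(P,(390,610,-120,120),101,112),"\nbar",fit(P,(390,610,-120,120),132,150),"\nbbar",fit(P,(420,560,-340,-200),88,110))
E
```

```text
True
[516.70474851  -0.65236934 117.62292631] [-1.230496   -0.82427433 10.07403605]
[ 0.24004408 -0.05148213  0.17905119] 14.0417 85.51967631200343
top cont rim (417, array([517.7, 290.4], dtype=float32), array([130. ,  97.2], dtype=float32), -0.293, np.float64(79.1), 'mean', array([517.2, 291.8,  79. ])) 
lid plate (2497, array([517.4,  -1.3], dtype=float32), array([134.3, 100.9], dtype=float32), -0.048, np.float64(105.6), 'mean', array([516.1,  -2.3, 105.6])) 
bar (219, array([552.5, -13.5], dtype=float32), array([141.2,  41.5], dtype=float32), -0.411, np.float64(141.0), 'mean', array([529.4,  -7.5, 140.9])) 
bbar (5, array([ 437.2, -272.8], dtype=float32), array([6.6, 0.7], dtype=float32), 0.072, np.float64(92.6), 'mean', array([ 437.4, -272.8,   91.9]))
side cont rim (605, array([516.3, 290.6], dtype=float32), array([132.1,  97.2], dtype=float32), -0.288, np.float64(78.8), 'mean', array([514.9, 293.5,  78.5])) 
lid plate (1418, array([514.5,  -2.4], dtype=float32), array([133.4, 103.9], dtype=float32), -0.056, np.float64(105.7), 'mean', array([511.8,   6.1, 105.7])) 
bar (207, array([552.4,  -9.7], dtype=float32), array([142.1,  48.7], dtype=float32), -0.423, np.float64(140.2), 'mean', array([531.1,  -5.6, 139.5])) 
bbar (187, array([ 483.1, -278.4], dtype=float32), array([104. ,  18.5], dtype=float32), 0.02, np.float64(97.5), 'mean', array([ 481.6, -275.5,   96.6]))
```

View pics/side2.png

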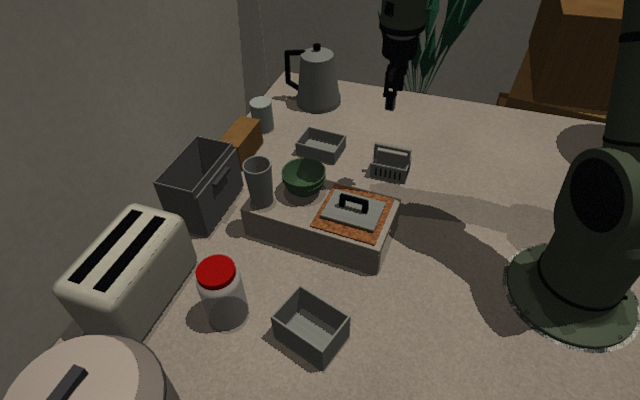

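Side view: the lid lies flat and centred on the mat (around (353,210)), the open container is at (312,325), and the basket at (391,163) is undisturbed. Now the basket.

```bash
python3 - <<'E'
from h import *
y=np.pi+.004; b=[484.8,-278.2]
movep([*b,180],R(y)); movel([*b,120]); print(movel([*b,75.5],max_speed=60,guard=12))
clamp(); s=read_state(); print(s["eef_pos"],s["finger_gap"],s["gripper_force"],s["ft_force"])
movel([*b,110],max_speed=50); movel([*b,275],max_speed=130)
movel([505,0,275],R(np.pi-.14),max_speed=150)
c=[517.0,290.5]; movel([*c,275],R(np.pi-.291),max_speed=150)
wait(.5); s=read_state(); print(s["eef_pos"],s["finger_gap"],s["ft_force"],s["time"],np.round(s["qpos"],2))
for n in("top","side"):
    d=camera(n); cv2.imwrite(f"pics/{n}3.png",d["image"]); np.savez(f"{n}3.npz",**d); P=cloud(d)
    bx=(430,610,200,380)
    print(n,"cont rim",fit(P,bx,74,86),"\nbasket rim",fit(P,bx,243,256),"\nbasket",fit(P,bx,190,256))
E
```

```text
False
[ 484.87062737 -277.95861534   75.6453423 ] 8.036928158037746 58.86515049263835 [-1.29602324  2.86056571  6.12741281]
[517.01750901 290.4830384  275.00773958] 7.801962593018977 [ 0.16760412  1.19767745 -2.60849753] 23.6833 [ 0.04  0.57 -0.99  1.57  0.49  1.27  0.25]
top cont rim (137, array([562.7, 259.7], dtype=float32), array([114.2,  54.2], dtype=float32), 0.659, np.float64(79.6), 'mean', array([555.5, 254.6,  79.3])) 
basket rim (133, array([549.9, 280. ], dtype=float32), array([71.5, 36.9], dtype=float32), 1.262, np.float64(248.3), 'mean', array([554.1, 269.9, 248.2])) 
basket (563, array([548.4, 280.4], dtype=float32), array([71.6, 39.9], dtype=float32), 1.262, np.float64(206.0), 'mean', array([549.5, 271.6, 219.6]))
side cont rim (493, array([516.1, 290.6], dtype=float32), array([132.9,  97. ], dtype=float32), -0.287, np.float64(78.9), 'mean', array([509.5, 305.8,  78.6])) 
basket rim (471, array([515.5, 290.9], dtype=float32), array([104.9,  70.9], dtype=float32), -0.277, np.float64(248.6), 'mean', array([512.1, 307. , 248.2])) 
basket (2609, array([515.8, 291. ], dtype=float32), array([106.1,  71.9], dtype=float32), -0.284, np.float64(218.9), 'mean', array([516.5, 294.9, 221.6]))
```

View pics/side3.png

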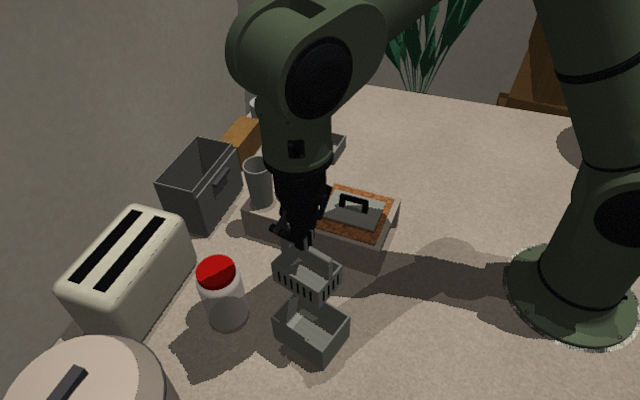

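Side view: the basket hangs at (307,272), squarely above the open container at (312,325). Centres agree to about 0.5 mm and yaw to within 0.01 rad. Now I'll lower it to 2 cm above the rim.

```bash
python3 - <<'E'
from h import *
c=[517.1,290.2]; movel([*c,176],R(np.pi-.293),max_speed=60,guard=15); wait(.7)
s=read_state(); print(s["eef_pos"],s["finger_gap"],s["ft_force"],s["time"])
d=camera("side"); cv2.imwrite("pics/side4.png",cv2.resize(d["image"][180:400,180:460],None,fx=2,fy=2)); P=cloud(d); bx=(430,610,200,380)
print("cont",fit(P,bx,74,86),"\nbasket",fit(P,bx,93,158),"\nrim",fit(P,bx,145,156),"\nlid",fit(P,(390,610,-120,120),101,112))
Q=P.reshape(-1,3);k=(abs(Q[:,0]-517)<70)&(abs(Q[:,1]-290)<65)&(Q[:,2]>147)&(Q[:,2]<154);Q=Q[k];A=np.c_[Q[:,:2]-[517,290],np.ones(len(Q))]
print("rim tilt xy, z:",np.linalg.lstsq(A,Q[:,2],rcond=None)[0])
Q=P.reshape(-1,3);z=Q[(abs(Q[:,0]-516)<75)&(abs(Q[:,1]-290)<75)&(Q[:,2]>84)&(Q[:,2]<140),2];print("lowest basket z",np.percentile(z,[0,1,3,10]))
E
```

```text
[517.0891365  290.21823815 175.99782306] 8.003042943153673 [-0.38726637  0.32931538 -1.26019398] 26.2833
cont (375, array([516. , 290.7], dtype=float32), array([132.1,  96.6], dtype=float32), -0.294, np.float64(79.0), 'mean', array([501.5, 319.3,  78.6])) 
basket (2145, array([516. , 289.8], dtype=float32), array([107.3,  73. ], dtype=float32), -0.299, np.float64(116.5), 'mean', array([516.4, 295.3, 121.7])) 
rim (381, array([516.3, 289.2], dtype=float32), array([106.5,  72. ], dtype=float32), -0.3, np.float64(149.9), 'mean', array([511.3, 304.4, 149.7])) 
lid (1246, array([514.4,  -1.9], dtype=float32), array([133.8, 102.8], dtype=float32), -0.048, np.float64(105.7), 'mean', array([503.7,   4.5, 105.7]))
rim tilt xy, z: [3.33072060e-03 4.96402697e-03 1.50052412e+02]
lowest basket z [ 98.51053514 100.78995289 101.73019027 102.75074338]
```

View pics/side4.png

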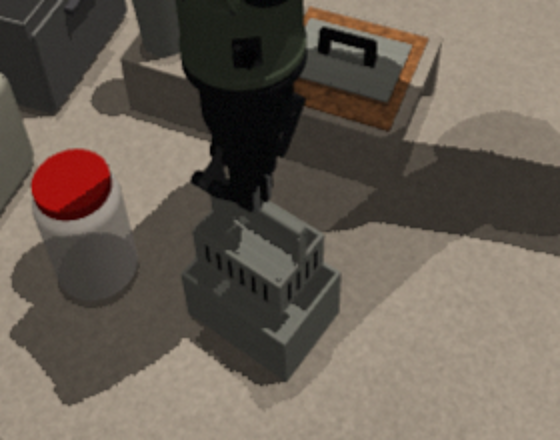

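The basket (crop (260,250)) is centred, level and square, 20 to 21 mm above the rim (rim at (262,300)).

```bash
python3 -c "
from workcell import *
print(finish_job())"
```

```text
the job is handed in; nothing more can be done
None
```

The lid lies flat in the middle of the cork mat, and the arm is holding the basket level, centred and squared up about 2 cm above the open container; the job is handed in, at about 26 s on the robot's clock.

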